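# Back the plug tray up one row on the dibbling machine's ratchet

## Task

The plug tray in the dibbling machine has been fed one row too far: run it back by exactly one notch of the ratchet. With a fingertip, flip the pawl up and back off the toothed wheel, push the wheel backward by its three-armed hand star (top moving towards the pawl, the way the pawl was blocking), then tip the pawl down again into the next notch and leave the wheel pushed back snug against it. Only push: grip and lift nothing, and leave the tray in its carriage and the bags, label, jar, pen and trowel on the bench where they are.

Things in the scene. Friction and masses are not known exactly. Their poses are not given: they have to be found in the camera images.
- seeder: Bench dibbling machine, fixed: rail frame x -120 to 360 mm, a carriage with the plug tray on its +y side, a green gantry (178 mm high) with ten dibber pegs over the tray, and at y = 6 to 16 mm a green side plate 140 mm high. Outside the plate the ratchet wheel and its pawl turn in the x-z plane, at y = -12 to 0; pawl on the wheel's +x side. Origin on the bench straight below the axle, z up.
- axle (a point): Centre of the outer (-y) face of the upright steel ratchet wheel, 105 mm above the bench: 12 teeth of 30 deg, 140 mm across the tips, 12 mm thick. Outside that face the shaft carries a hub, up to 42 mm across and 82 mm long, with the hand star: three 10 mm rods at 120 deg with black 25 mm ball knobs 85 mm from the axle, in the plane y = -80 mm of the machine.
- top_knob (a point): Centre of the ball knob of the star arm that points up at the start, leaning 25 deg from vertical away from the pawl. Pushed towards +x of the machine it turns the wheel backward; one notch brings it to 5 deg beyond vertical on the pawl's side. Turning takes about 3 N there; the wheel stays where it is left. The other two knobs are far below.
- pawl_pin (a point): Middle of the pawl's lift pin, on an ear of the pawl: steel, 10 mm thick, at y = -12 to -58 mm of the machine, 46 mm from the pivot; pawl down, it is 69 mm to +x of the axle and 51 mm above. A finger fits on its -x side, in the 63 mm gap between the wheel's outer face (y = -12 mm) and the hand star, and swings the pin up and over to +x, on an arc about the pivot.
- pawl_pivot (a point): The pawl's fixed pivot, at the middle of the pawl's thickness (y = -6 mm of the machine), 97 mm to +x of the axle and 15 mm above it. The pawl is a dark steel bar 62 mm from pivot to nose, 13 mm deep and 12 mm thick, in the plane of the wheel; a small stop pin stands behind it on +x.
- pawl (a joint): Pawl angle, rad: 0 with its nose down in a notch, bar leaning 60 deg from vertical towards the wheel; grows as it is flipped up and away. The nose is clear of the teeth from 0.3. It balances at about 0.86: before that it falls back onto the wheel (about 0.04 N m), past it onto its stop at 1.31, where it stays. To re-engage, push the pin from behind, to -x of the machine, past that balance; it drops.
- ratchet (a joint): Wheel angle, rad: starts between -0.06 and -0.03; at 0 a tooth meets the pawl's nose. Grows backward (top to +x of the machine); one notch is 0.524 and moves the tray 25 mm to -x. With the pawl down the wheel is blocked backward at 0, 0.524, ... and clicks past forward. If the pawl drops with the wheel at 0.1 to 0.5 it lands in the notch or on the slope before it: push on to 0.524, where it stops.
- tray: The black plastic plug tray, 260 x 260 x 42 mm, full of soil, loose in the nest of the carriage; origin at the centre of its underside, 45 mm above the bench.
- bag_tall: Bystander: black planting bag, 96 mm diameter, 150 mm high, with a sapling 160 mm higher; origin at the centre of its underside.
- bag_small: Bystander: small black planting bag, 72 mm diameter, 85 mm high, with a seedling 50 mm higher, near the machine; origin at the centre of its underside.
- seed_jar: Bystander: amber glass seed jar, 60 mm diameter, 85 mm high, near the machine; origin at the centre of its underside.
- label: Bystander: white T-shaped plant label lying flat, 170 mm long, 85 mm wide head, 4 mm thick; origin under its middle.
- marker: Bystander: white marker pen with black cap lying down, 135 mm long, 13 mm thick; origin under its middle.
- trowel: Bystander: hand trowel lying down, 290 mm long, 26 mm thick handle; origin under its middle.

How it is judged (in metres and radians):
On the way, in this order (a step that is already met when the one before it is completed fails the run):
1. the pawl is lifted clear of the teeth while the wheel is still in its first notch (value of joint pawl above 0.35 rad and value of joint ratchet below 0.12 rad), for 0.2 s.
2. the fingers push the wheel backward, so that the first tooth passes under the lifted pawl (value of joint ratchet above 0.15 rad and contact force between the fingers and ratchet above 0.3 N).
At the end, for the whole second after the job is handed in: The wheel stands one notch (0.524 rad) back, no more than 4 deg (0.07 rad) short of it and 0.04 rad past it, at rest; the pawl is down in the notch (below 0.08 rad); the tray lies flat in its carriage (value of joint ratchet between 0.454 and 0.564 rad and value of joint pawl below 0.08 rad and not (velocity of joint ratchet above 0.05 rad/s) and not (velocity of joint ratchet below -0.05 rad/s) and z of tray in the frame of seeder between 0.04 and 0.051 m and angle between tray's own z axis and vertical below 0.05 rad); the robot touches nothing.
It fails at once if the wheel is run back more than half a notch too far (value of joint ratchet above 0.8 rad).
It fails at once if the tray is lifted out of its nest (z of tray in the frame of seeder above 0.06 m).
It fails at once if a bystander is moved or lifted (more than 30 mm) (distance of any of bag_tall, bag_small, label, marker, trowel, seed_jar from where it was at the start of the episode above 0.03 m).
It also fails if it takes over 64 s, if anything falls off the work surface, if the arm or the gripper's body presses on something with over 40 N, if the wrist force passes 120 N, or if a joint passes its speed limit or range.

## Robot

A 6-joint arm with a two-finger parallel gripper is mounted at the origin on the work surface. World frame = base frame: x ahead of the robot, y to its left, z up, the work surface at z = 0. Lengths are in m, angles in degrees, forces in N, time in s.
With the tool pointing down it reaches from about 0.375 to 0.925 m from the base axis. Payload 5.7 kg.
Tool frame: the origin (TCP) lies on the centre line of the jaws, within the pads' length; the fingertips stand 22 mm ahead of it and the grasp point (between the pads) lies 3 mm ahead of it; z points along the fingers, y is the line along which they close (so a half turn about z gives the same grasp; the last joint's range is limited). The gripper opens to 88 mm and grips with 3 to 60 N. Pads are 20 mm wide; open, the fingers measure 115 mm over their backs; the gripper's body (75 mm by 178 mm) begins 61 mm behind the grasp point.
Start: joints at [-83.199, 20.558, 86.54, -0, 72.909, -6.595], TCP at [0.139, -0.584, 0.245] pointing down, gripper open.
Joint ranges: [-170.27, 170.27], [-57.76, 135], [12.27, 136.19], [-55.21, 235.2], [11.17, 155.16], [-170.74, 170.74]. Speed limits (degrees/s): [136.94, 136.94, 180, 180, 180, 180].

## Interface

Orientations are given as a 3x3 rotation matrix whose columns are the frame's x, y, z axes.
In Python, from cell import bot gives the robot as it stands.
- The arm moves only by the shell command python3 -m creep 'ROWS' [OPENING] [FORCE]. ROWS is JSON, a list of rows, each a list of 2 entries, a list of its own where there are three numbers: the shift along the tool's x, y, z in units of 25 mm (1.0 is 25 mm), then the turn, a rotation vector about the tool's x, y, z in degrees. In form: [[[x, y, z], [rx, ry, rz]], ...]. A call has 1 to 12 rows; each row shifts and turns the commanded pose from where the row before left it, along the tool's axes as they then stand; what a row does not reach is not made up. A row lasts 1/12 s, in which the tool goes at most 41.7 mm and 7.16 degrees, less where a joint would pass 70% of its speed; a pose out of reach is approached as far as the arm can. A call is refused whole if a number of a shift passes 1 or a number of a turn 7.16, either way. A call with a gripper value outside its range is refused whole. OPENING is the gripper's target within -1 to 1 (shut at 1, half-way at 0, fully open at -1), set as the call begins (- or left out, the last holds). The fingers move at their own pace and stop on an object; FORCE is the grip in N (left out, the last holds). Time passes only in rows, so rows that do not move let the fingers close. It gives the time, the measured TCP pose, the force, the opening and the grip force at its end, in the units of the state.
- bot.state(): the state, without advancing time (a new reading comes with each control period).
- bot.capture(name): name is "scene" or "top" or "wrist"; returns a dict with "pixels" (384x512x3 uint8, red, green, blue), "fx", "fy", "cx", "cy" (pixels), "R" (3x3) and "t" (3): a world point X has camera coordinates R X + t; the wrist camera has in their place "T_tool_cam" (4x4, takes a point from camera to tool coordinates, whose origin is the TCP and whose axes are the flange's). Camera axes: x right, y down, z forward; pixel columns grow to the right and rows downward; lengths in m; the calibration is good to about 2 mm. A picture is of the moment at which its call begins: read the wrist's pose just before it. There is no depth.
- bot.sign_off(): hands the job in; it is judged then, once.
The state is a dict: "time_s": time; "qpos": joint angles; "qvel": joint speeds; "joint_torque": joint torques, N m; "tcp_pos": TCP position; "ee_rot": TCP orientation; "force": force on the tool from outside, world axes, zero at the start; "wrist_torque": the same for the moment, N m; "grip_width": finger opening in m; "gripper_force": force on a finger pad.
Only numpy, scipy, OpenCV 4.12 (cv2) and the standard library are available. Lean on these libraries where they do the work, as an engineer would, in place of code of your own. Each camera call takes 0.05 s, during which the arm holds its last target. There are 200 camera calls.

## Working session

There is one attempt and no reset: what is moved stays moved. The work goes in short steps, Python scripts to look and compute and a shell command to move; the robot and the scene stay as the last step left them, time stands still between calls to the robot, and variables do not carry over. Pictures are saved under pics/ and viewed, at most 10 in all, crops included, and the job is handed in when it is done.

```bash
mkdir -p pics; ls; python3 - <<'E'
from cell import bot
import cv2,numpy as np
s=bot.state(); print(s)
for n in ("scene","top"):
    c=bot.capture(n); cv2.imwrite(f"pics/{n}0.png",c["pixels"][...,::-1])
    np.savez(f"pics/{n}0.npz",**c)
    print(n,c["fx"],c["cx"],c["cy"],c["R"],c["t"])
E
```

```text
pics
{'time_s': 0.0, 'qpos': array([-8.32007455e+01,  2.05985701e+01,  8.65973578e+01, -1.65310220e-03,
        7.29090249e+01, -6.59532517e+00]), 'qvel': array([-0.07803111, -0.0099272 ,  0.02398473, -0.01344357, -0.01180496,
        0.10039764]), 'joint_torque': array([ 2.32436701e-03, -5.15368009e+01, -2.70724386e+01,  6.76269690e-02,
        3.49394395e-02, -1.28395300e-04]), 'tcp_pos': array([ 0.13889383, -0.58304162,  0.24381379]), 'ee_rot': array([[ 9.72795850e-01,  2.31663925e-01, -2.44249222e-04],
       [ 2.31663982e-01, -9.72794173e-01,  1.81562275e-03],
       [ 1.83010074e-04, -1.82281403e-03, -9.99998322e-01]]), 'force': array([-0.06094378,  0.24257302, -0.12914656]), 'wrist_torque': array([ 0.01571006, -0.00919564, -0.03031939]), 'gripper_force': 0.0, 'grip_width': 0.08749899695062309}
scene 386.6084215116412 255.5310879541676 190.53916918572236 [[-8.12378613e-01  5.83130332e-01 -6.30587478e-05]
 [ 4.50289784e-01  6.27245230e-01 -6.35454586e-01]
 [-3.70513291e-01 -5.16258110e-01 -7.72138242e-01]] [ 0.45958995 -0.17815259  1.36969576]
top 447.63861987664063 257.8521654544511 198.32134656046867 [[-0.02629089 -0.99963212 -0.00666386]
 [-0.98280749  0.02706592 -0.18263865]
 [ 0.18275182  0.00174756 -0.98315752]] [0.00716378 0.59813354 1.62353606]
```

```bash
python3 - <<'E'
import cv2
for n in ("scene","top"):
    i=cv2.imread(f"pics/{n}0.png"); cv2.imwrite(f"pics/{n}0b.png",cv2.resize(i,(800,600),interpolation=cv2.INTER_CUBIC))
E
```

```text
(no output)
```

View pics/scene0b.png

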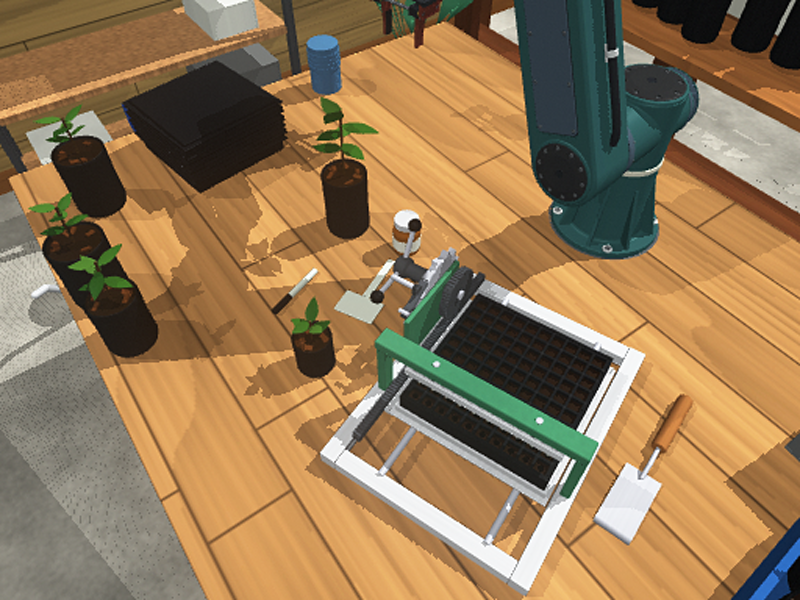

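View pics/top0b.png

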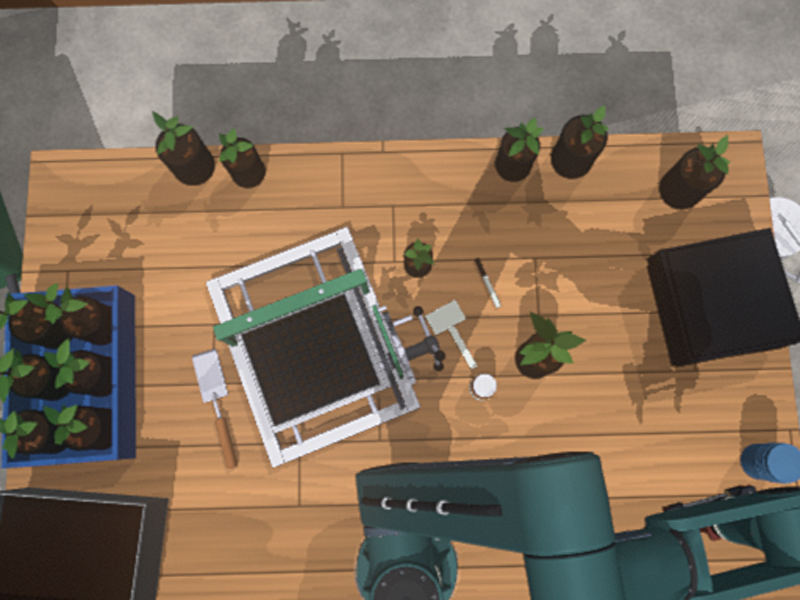

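The scene view shows the machine with its hand star at about (400,260) of 800x600. The top view shows it yawed about 20°, with the star near (435,350). I'll enlarge both.

```bash
python3 - <<'E'
import cv2,numpy as np
a=cv2.imread("pics/top0.png")[180:265,230:300]; b=cv2.imread("pics/scene0.png")[130:215,225:320]
a=cv2.resize(a,None,fx=5,fy=5,interpolation=cv2.INTER_CUBIC); b=cv2.resize(b,None,fx=4.5,fy=5,interpolation=cv2.INTER_CUBIC)
cv2.imwrite("pics/crop0.png",np.hstack([a,b])); print(a.shape,b.shape)
E
```

```text
(425, 350, 3) (425, 428, 3)
```

View pics/crop0.png

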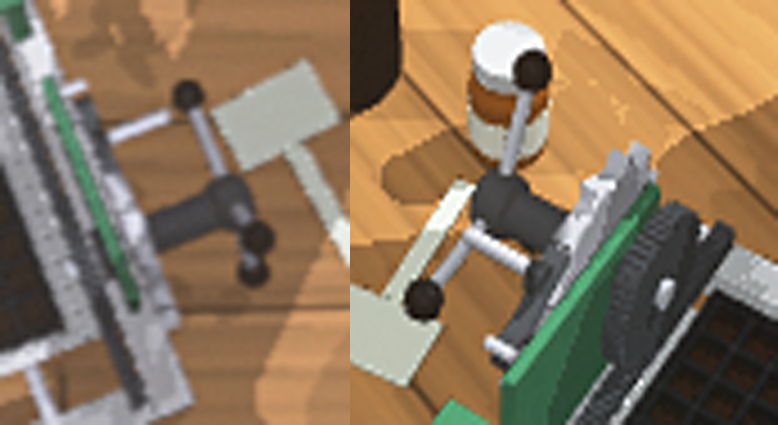

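```bash
cat > h.py <<'E'
import numpy as np,cv2
from scipy.optimize import least_squares
from scipy.spatial.transform import Rotation as Ro
def proj(c,X):
    p=c["R"]@X+c["t"]; return np.array([c["fx"]*p[0]/p[2]+c["cx"],c["fy"]*p[1]/p[2]+c["cy"]])
def knob(r,k=0):
    a=np.radians(-25+120*k)+r; return np.array([.085*np.sin(a),-.080,.105+.085*np.cos(a)])
def world(p,m): return Ro.from_euler('z',p[2]).apply(m)+[p[0],p[1],0]
E
python3 - <<'E'
from h import *
T=np.load("pics/top0.npz");S=np.load("pics/scene0.npz")
t=lambda x,y:np.array([230+x/5,180+y/5])-.4
s=lambda x,y:np.array([225+(x-350)/4.5,130+y/5])-.4
pin_o=np.array([.069,-.058,.156]);pin_i=np.array([.069,-.014,.156])
obs=[(T,knob(0),t(257,237)),(T,knob(0,1),t(188,95)),(T,pin_o,t(170,116)),(S,knob(0),s(532,70)),(S,knob(0,1),s(423,300)),(S,pin_o,s(468,232)),(T,knob(0,2),t(252,270))]
f=lambda p:np.concatenate([proj(c,world(p,m))-o for c,m,o in obs])
r=least_squares(f,[.45,-.05,.35]);print(r.x,np.degrees(r.x[2]));print(r.fun.reshape(-1,2).round(1))
for n,m in dict(top=knob(0),pin=(pin_o+pin_i)/2,piv=np.array([.097,-.006,.12]),axle=np.array([0,-.012,.105])).items(): print(n,world(r.x,m).round(4))
np.save("pose.npy",r.x)
# jar, bag_small on-plane approx
def ray(c,u,z):
    d=c["R"].T@np.array([(u[0]-c["cx"])/c["fx"],(u[1]-c["cy"])/c["fy"],1]);o=-c["R"].T@c["t"];return o+d*(z-o[2])/d[2]
R=Ro.from_euler('z',r.x[2])
for n,u,z in (("jar",(484*.64,385*.64),.085),("bag",(418*.64,262*.64),.085),("tall",(540*.64,355*.64),.15)):
    w=ray(T,u,z);print(n,w.round(3),R.inv().apply(w-[*r.x[:2],0]).round(3))
E
```

```text
[0.47916982 0.00311236 0.35734153] 20.474161764716342
[[-0.4 -0.2]
 [-0.2  0.5]
 [-0.5 -0.4]
 [-0.5 -0.1]
 [ 0.1  0. ]
 [-0.6 -0.2]
 [ 0.2  1. ]]
top [ 0.4735 -0.0844  0.182 ]
pin [ 0.5564 -0.0065  0.156 ]
piv [0.5721 0.0314 0.12  ]
axle [ 0.4834 -0.0081  0.105 ]
jar [ 0.411 -0.192  0.085] [-0.132 -0.159  0.085]
bag [ 0.708 -0.048  0.085] [ 0.196 -0.128  0.085]
tall [ 0.47  -0.312  0.15 ] [-0.119 -0.292  0.15 ]
```

The fit residuals are under 1 px, so the machine pose is good: (0.479, 0.003), yaw 20.5°. I'll close the fingers, align the tool with the machine, lift above the sapling and go over.

```bash
cat >> h.py <<'E'
def where():
    from cell import bot
    s=bot.state();p=np.load("pose.npy");M=Ro.from_euler('z',p[2]).as_matrix()
    print("t",round(s["time_s"],2),"mach mm",(M.T@(s["tcp_pos"]-[p[0],p[1],0])*1e3).round(1),"rv",np.degrees(Ro.from_matrix((M@np.diag([1,-1,-1])).T@s["ee_rot"]).as_rotvec()).round(2),"F mach",(M.T@s["force"]).round(2),"w",s["grip_width"].round(4))
E
python3 -m creep '[[[0,0,-1],[0,0,-7.1]],[[0,0,-1],[0,0,0]],[[0,0,-1],[0,0,0]],[[0,0,-1],[0,0,0]],[[0,0,-1],[0,0,0]],[[0.5,-0.3,-0.5],[0,0,0]],[[1,-0.67,0],[0,0,0]],[[1,-0.67,0],[0,0,0]],[[1,-0.67,0],[0,0,0]],[[1,-0.67,0],[0,0,0]],[[1,-0.67,0],[0,0,0]],[[1,-0.67,0],[0,0,0]]]' 1 10
python3 -m creep '[[[1,-0.67,0],[0,0,0]],[[1,-0.67,0],[0,0,0]],[[1,-0.67,0],[0,0,0]],[[1,-0.67,0],[0,0,0]],[[1,-0.67,0],[0,0,0]],[[1,-0.67,0],[0,0,0]],[[1,-0.67,0],[0,0,0]],[[1,-0.67,0],[0,0,0]],[[1,-0.67,0],[0,0,0]],[[1,-0.67,0],[0,0,0]],[[0.5,-0.3,0],[0,0,0]],[[0,0,0],[0,0,0]]]'
python3 -c "from h import *;where()"
```

```text
time_s: 1.1
tcp_pos: [0.2541, -0.4229, 0.3812]
ee_rot: [[0.937, 0.35, -0.0], [0.35, -0.937, 0.002], [0.0, -0.002, -1.0]]
force: [-0.6, 0.2, 0.4]
grip_width: 0.0113
gripper_force: 0.0
time_s: 2.1
tcp_pos: [0.4387, -0.1663, 0.3813]
ee_rot: [[0.935, 0.354, -0.001], [0.354, -0.935, 0.002], [0.0, -0.002, -1.0]]
force: [-0.3, -0.1, -0.3]
grip_width: 0.0007
gripper_force: 0.0Traceback (most recent call last):
  File "<string>", line 1, in <module>
    from h import *;where()
                    ~~~~~^^
  File "h.py", line 12, in where
    print("t",round(s["time_s"],2),"mach mm",(M.T@(s["tcp_pos"]-[p[0],p[1],0])*1e3).round(1),"rv",np.degrees(Ro.from_matrix((M@np.diag([1,-1,-1])).T@s["ee_rot"]).as_rotvec()).round(2),"F mach",(M.T@s["force"]).round(2),"w",s["grip_width"].round(4))
                                                                                                                                                                                                                               ^^^^^^^^^^^^^^^^^^^^^
AttributeError: 'float' object has no attribute 'round'
```

```bash
sed -i 's/,"w",s\["grip_width"\].round(4)//' h.py; python3 - <<'E'
from h import *
where()
from cell import bot
s=bot.state();c=bot.capture("wrist");print(c["T_tool_cam"].round(3),c["fx"])
p=np.load("pose.npy")
i=np.ascontiguousarray(c["pixels"][...,::-1])
T=np.eye(4);T[:3,:3]=s["ee_rot"];T[:3,3]=s["tcp_pos"];W=np.linalg.inv(T@c["T_tool_cam"])
c["R"]=W[:3,:3];c["t"]=W[:3,3]
for m in (knob(0),knob(0,1),knob(0,2),np.array([.069,-.058,.156]),np.array([.069,-.012,.156]),np.array([.097,-.012,.12])):
    u=proj(c,world(p,m));print(u.round(1));cv2.drawMarker(i,tuple(int(v) for v in u.round()),(255,0,255),cv2.MARKER_CROSS,9,1)
cv2.imwrite("pics/w1.png",cv2.resize(i,(800,600),interpolation=cv2.INTER_CUBIC))
E
```

```text
t 2.1 mach mm [ -97.2 -144.6  381.3] rv [ 0.14  0.01 -0.24] F mach [-0.27  0.04 -0.29]
[[ 0.    -0.957 -0.29   0.08 ]
 [ 1.     0.001 -0.001  0.   ]
 [ 0.001 -0.29   0.957 -0.141]
 [ 0.     0.     0.     1.   ]] 310.0377256667136
[194.6 118.2]
[202.6  12.4]
[213.  121.6]
[173.2  14. ]
[129.4  13.8]
[139.   -5.5]
```

View pics/w1.png

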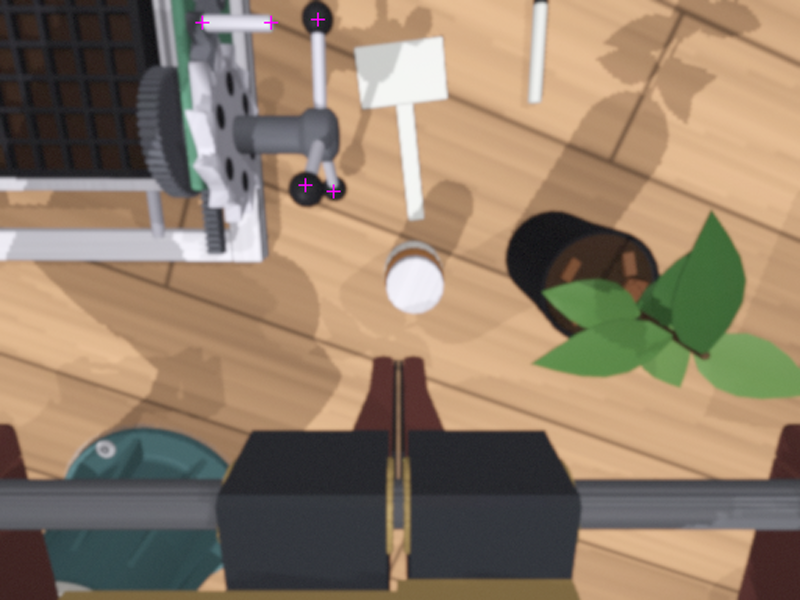

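The wrist view matches the pose: the crosses sit on the knobs (305,186) and the pin ends (202,22) and (271,22). Moving to the −x side of the pin and going down.

```bash

python3 -m creep '[[[0.92,-0.66,0],[0,0,0.12]],[[0.92,-0.66,0],[0,0,0.12]],[[0.92,-0.66,0],[0,0,0]],[[0.92,-0.66,0],[0,0,0]],[[0.92,-0.66,0],[0,0,0]],[[0.9,-0.68,0],[0,0,0]],[[0,0,1],[0,0,0]],[[0,0,1],[0,0,0]],[[0,0,1],[0,0,0]],[[0,0,1],[0,0,0]],[[0,0,1],[0,0,0]],[[0,0,0],[0,0,0]]]'; python3 -c "from h import *;where()"
```

```text
time_s: 3.15
tcp_pos: [0.5282, -0.0289, 0.2522]
ee_rot: [[0.938, 0.345, -0.01], [0.345, -0.939, 0.001], [-0.009, -0.005, -1.0]]
force: [-0.7, 0.0, 0.4]
grip_width: 0.0005
gripper_force: 0.0
t 3.15 mach mm [ 34.7 -47.2 252.2] rv [ 0.27 -0.49  0.28] F mach [-0.65  0.27  0.42]
```

```bash

python3 -m creep '[[[0,0,0.8],[0,0.45,-0.25]],[[0,0,0.8],[0,0,0]],[[0,-0.1,0.8],[0,0,0]],[[0,0,0.6],[0,0,0]],[[0,0,0.35],[0,0,0]],[[0,0,0],[0,0,0]],[[0,0,0],[0,0,0]]]'; python3 -c "from h import *;where()"
python3 -m creep '[[[0.2,0,0],[0,0,0]],[[0.2,0,0],[0,0,0]],[[0.2,0,0],[0,0,0]],[[0.2,0,0],[0,0,0]],[[0.2,0,0],[0,0,0]],[[0.2,0,0],[0,0,0]],[[0,0,0],[0,0,0]]]'; python3 -c "from h import *;where()"
```

```text
time_s: 3.73
tcp_pos: [0.5322, -0.0266, 0.1741]
ee_rot: [[0.937, 0.35, 0.008], [0.35, -0.937, 0.003], [0.008, 0.0, -1.0]]
force: [0.1, -0.1, 0.2]
grip_width: 0.0002
gripper_force: 0.0
t 3.73 mach mm [ 39.3 -46.4 174.1] rv [-0.01  0.46 -0.  ] F mach [ 0.06 -0.12  0.17]
time_s: 4.32
tcp_pos: [0.5617, -0.0152, 0.1738]
ee_rot: [[0.936, 0.351, 0.009], [0.351, -0.937, 0.003], [0.01, 0.0, -1.0]]
force: [-0.0, -0.1, 0.2]
grip_width: 0.0003
gripper_force: 0.2
t 4.32 mach mm [ 70.9 -46.  173.8] rv [-0.02  0.55 -0.05] F mach [-0.05 -0.05  0.16]
```

```bash
cat >> h.py <<'E'
def pawl(a,y):
    t=np.arctan2(.036,-.028)-a; return np.array([.097+.0456*np.cos(t),y,.120+.0456*np.sin(t)])
def look(name,r,a,cam="wrist",box=None):
    from cell import bot
    s=bot.state();c=bot.capture(cam);p=np.load("pose.npy")
    i=np.ascontiguousarray(c["pixels"][...,::-1])
    if cam=="wrist":
        T=np.eye(4);T[:3,:3]=s["ee_rot"];T[:3,3]=s["tcp_pos"];W=np.linalg.inv(T@c["T_tool_cam"]);c["R"]=W[:3,:3];c["t"]=W[:3,3]
    for m in (knob(r),knob(r,1),pawl(a,-.058),pawl(a,-.012)):
        u=proj(c,world(p,m));i[tuple(np.clip(u.round().astype(int)[::-1],0,[383,511]))]=(255,0,255)
    if box: i=i[box[1]:box[3],box[0]:box[2]]
    f=min(800/i.shape[1],600/i.shape[0]);cv2.imwrite(name,cv2.resize(i,None,fx=f,fy=f,interpolation=cv2.INTER_NEAREST))
E
python3 -c "
from h import *
look('pics/s2.png',0,.42,'scene',(215,110,335,200))"
```

```text
(no output)
```

View pics/s2.png

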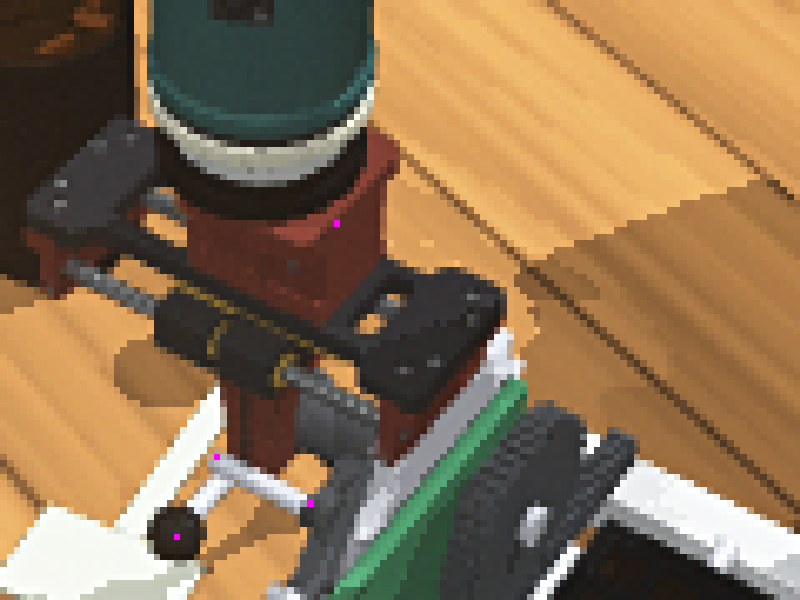

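The pin, from (218,462) to (310,503), lies on the predicted position for a pawl angle of about 0.42. The finger is lifting it, so I'll carry on past the balance.

```bash

python3 -m creep '[[[0.2,0,0],[0,0,0]],[[0.2,0,0],[0,0,0]],[[0.2,0,0],[0,0,0]],[[0.2,0,0],[0,0,0]],[[0.2,0,0],[0,0,0]],[[0.2,0,0],[0,0,0]],[[0.1,0,0],[0,0,0]],[[0,0,0],[0,0,0]],[[0,0,0],[0,0,0]]]'; python3 -c "from h import *;where()"
python3 -m creep '[[[-0.5,0,-0.5],[0,0,0]],[[-0.5,0,-1],[0,0,0]],[[-1,0,-1],[0,0,0]],[[-1,0,-1],[0,0,0]],[[-1,0,-1],[0,0,0]],[[-1,0,0],[0,0,0]],[[-1,0,0],[0,0,0]],[[-1,0,0],[0,0,0]],[[0,0,0],[0,0,0]]]'; python3 -c "
from h import *
where()
look('pics/s3.png',0,1.31,'scene',(215,110,335,200))"
```

```text
time_s: 5.12
tcp_pos: [0.5906, -0.0042, 0.1738]
ee_rot: [[0.937, 0.35, 0.007], [0.35, -0.937, 0.003], [0.008, -0.0, -1.0]]
force: [0.1, 0.4, 0.3]
grip_width: 0.0003
gripper_force: 0.0
t 5.12 mach mm [101.8 -45.9 173.8] rv [ 0.01  0.44 -0.04] F mach [0.29 0.37 0.3 ]
time_s: 5.87
tcp_pos: [0.4212, -0.0662, 0.2848]
ee_rot: [[0.937, 0.349, 0.004], [0.349, -0.937, 0.003], [0.005, -0.001, -1.0]]
force: [-0.6, -0.3, -0.2]
grip_width: 0.0002
gripper_force: 0.0
t 5.87 mach mm [-78.6 -44.7 284.8] rv [0.06 0.28 0.03] F mach [-0.68 -0.06 -0.25]
```

View pics/s3.png

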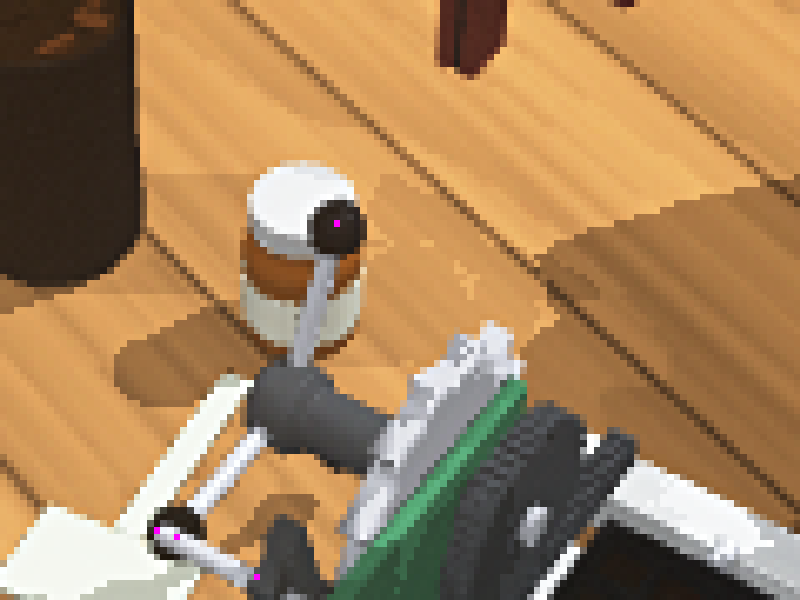

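The pawl pin is on its stop (predicted 1.31, matches) and the wheel has not moved. Now the top knob.

```bash

python3 -m creep '[[[0,0.7,0],[0,0,0]],[[0,0.7,0],[0,0,0]],[[0,0,0.9],[0,0,0]],[[0,0,0.9],[0,0,0]],[[0,0,0.9],[0,0,0]],[[0,0,0.8],[0,0,0]],[[0,0,0.3],[0,0,0]],[[0,0,0],[0,0,0]],[[0,0,0],[0,0,0]]]'; python3 -c "from h import *;where()"
python3 -m creep '[[[0.2,0,0],[0,0,0]],[[0.2,0,0],[0,0,0]],[[0.2,0,0],[0,0,0]],[[0.2,0,0],[0,0,0]],[[0.1,0,0],[0,0,0]],[[0.1,0,0],[0,0,0]],[[0.1,0,0],[0,0,0]],[[0.1,0,0],[0,0,0]]]'; python3 -c "from h import *;where()"
```

```text
time_s: 6.67
tcp_pos: [0.4393, -0.0984, 0.1902]
ee_rot: [[0.937, 0.351, 0.007], [0.351, -0.937, 0.003], [0.008, -0.0, -1.0]]
force: [-0.4, 0.8, -0.4]
grip_width: 0.0005
gripper_force: 0.0
t 6.67 mach mm [-72.8 -81.1 190.2] rv [ 0.02  0.45 -0.05] F mach [-0.1   0.85 -0.36]
time_s: 7.33
tcp_pos: [0.467, -0.0878, 0.1905]
ee_rot: [[0.937, 0.35, 0.007], [0.35, -0.937, 0.003], [0.008, 0.0, -1.0]]
force: [-3.5, -1.2, 3.5]
grip_width: 0.0005
gripper_force: 2.0
t 7.33 mach mm [-43.2 -80.9 190.5] rv [-0.01  0.45 -0.04] F mach [-3.75  0.11  3.46]
```

```bash

python3 -m creep '[[[0.1,0,0],[0,0,0]],[[0.1,0,0],[0,0,0]],[[0.1,0,0],[0,0,0]],[[0.1,0,0],[0,0,0]],[[0.1,0,0],[0,0,0]],[[0.1,0,0],[0,0,0]],[[0,0,0],[0,0,0]],[[0,0,0],[0,0,0]]]'; python3 -c "
from h import *
where()"
python3 -m creep '[[[-0.5,0,0],[0,0,0]],[[-0.7,0,-0.8],[0,0,0]],[[0,0,-1],[0,0,0]],[[0,0,-1],[0,0,0]],[[0,-0.3,-1],[0,0,0]],[[0,-0.5,0],[0,0,0]],[[0,-0.6,0],[0,0,0]],[[0,0,0],[0,0,0]]]'; python3 -c "
from h import *
where()
look('pics/s4.png',.38,1.31,'scene',(215,110,335,200))"
```

```text
time_s: 8.0
tcp_pos: [0.4816, -0.0825, 0.1904]
ee_rot: [[0.937, 0.35, 0.008], [0.35, -0.937, 0.003], [0.009, 0.0, -1.0]]
force: [-0.6, -0.2, 0.6]
grip_width: 0.0001
gripper_force: 0.1
t 8.0 mach mm [-27.6 -81.1 190.4] rv [-0.01  0.52 -0.03] F mach [-0.66  0.04  0.59]
time_s: 8.67
tcp_pos: [0.4381, -0.0589, 0.285]
ee_rot: [[0.936, 0.351, 0.007], [0.351, -0.936, 0.004], [0.008, -0.001, -1.0]]
force: [-0.3, 0.1, 0.0]
grip_width: 0.0002
gripper_force: 0.0
t 8.67 mach mm [-60.2 -43.7 285. ] rv [ 0.08  0.46 -0.07] F mach [-0.22  0.24  0.02]
```

View pics/s4.png

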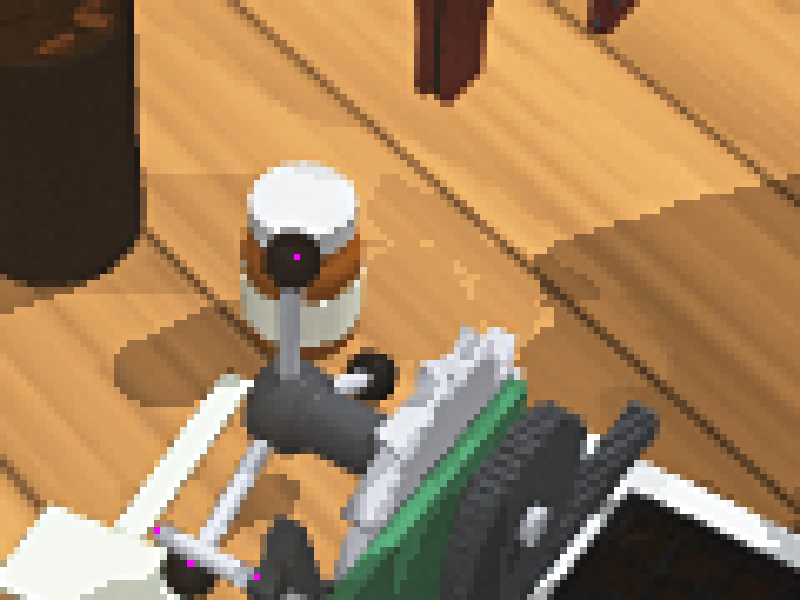

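The wheel is at about 0.38: the cross is centred on the knob at (296,257). The pawl is still on its stop. Going behind the pin.

```bash

python3 -m creep '[[[1,0,0],[0,0,0]],[[1,0,0],[0,0,0]],[[1,0,0],[0,0,0]],[[1,0,0],[0,0,0]],[[1,0,0],[0,0,0]],[[1,0,0],[0,0,0]],[[1,0,0],[0,0,0]],[[1,0,0],[0,0,0]],[[0.5,0,0],[0,0,0]],[[0,0,0],[0,0,0]],[[0,0,0],[0,0,0]]]'; python3 -c "from h import *;where()"
python3 -m creep '[[[0,0,0.9],[0,0,0]],[[0,0,0.9],[0,0,0]],[[0,0,0.9],[0,0,0]],[[0,0,0.9],[0,0,0]],[[0,0,0.6],[0,0,0]],[[0,0,0.3],[0,0,0]],[[0,0,0],[0,0,0]],[[0,0,0],[0,0,0]]]'; python3 -c "from h import *;where()"
```

```text
time_s: 9.63
tcp_pos: [0.6386, 0.0133, 0.2854]
ee_rot: [[0.936, 0.351, 0.005], [0.351, -0.936, 0.003], [0.006, -0.001, -1.0]]
force: [0.1, -0.6, -0.4]
grip_width: 0.0002
gripper_force: 0.0
t 9.63 mach mm [152.9 -46.2 285.4] rv [ 0.03  0.33 -0.06] F mach [-0.13 -0.61 -0.37]
time_s: 10.3
tcp_pos: [0.6392, 0.0136, 0.1746]
ee_rot: [[0.937, 0.35, 0.007], [0.35, -0.937, 0.003], [0.007, -0.0, -1.0]]
force: [0.9, -0.4, 0.8]
grip_width: 0.0006
gripper_force: 0.0
t 10.3 mach mm [153.6 -46.1 174.6] rv [ 0.01  0.43 -0.01] F mach [ 0.67 -0.66  0.81]
```

```bash

python3 -m creep '[[[-0.2,0,0],[0,0,0]],[[-0.2,0,0],[0,0,0]],[[-0.2,0,0],[0,0,0]],[[-0.2,0,0],[0,0,0]],[[-0.2,0,0],[0,0,0]],[[-0.2,0,0],[0,0,0]],[[-0.2,0,0],[0,0,0]],[[-0.2,0,0],[0,0,0]],[[-0.2,0,0],[0,0,0]],[[-0.2,0,0],[0,0,0]],[[0,0,0],[0,0,0]],[[0,0,0],[0,0,0]]]'; python3 -c "from h import *;where()"
python3 -m creep '[[[0.3,0,-0.5],[0,0,0]],[[0,0,-1],[0,0,0]],[[0,0,-1],[0,0,0]],[[0,0,-1],[0,0,0]],[[-1,0,-1],[0,0,0]],[[-1,0,0],[0,0,0]],[[-1,0,0],[0,0,0]],[[-1,0,0],[0,0,0]],[[-1,0,0],[0,0,0]],[[-1,0,0],[0,0,0]],[[-1,0,0],[0,0,0]],[[-0.5,0,0],[0,0,0]]]'; python3 -c "
from h import *
where()
look('pics/s5.png',.38,0,'scene',(215,110,335,200))"
```

```text
time_s: 11.3
tcp_pos: [0.5926, -0.0035, 0.1739]
ee_rot: [[0.937, 0.35, 0.007], [0.35, -0.937, 0.003], [0.008, -0.0, -1.0]]
force: [0.4, -0.2, 0.4]
grip_width: 0.0008
gripper_force: 0.0
t 11.3 mach mm [103.9 -45.9 173.9] rv [ 0.01  0.44 -0.02] F mach [ 0.33 -0.33  0.35]
time_s: 12.3
tcp_pos: [0.4211, -0.0671, 0.2849]
ee_rot: [[0.937, 0.35, 0.006], [0.35, -0.937, 0.003], [0.007, -0.0, -1.0]]
force: [1.0, -0.3, -0.3]
grip_width: 0.0003
gripper_force: 0.0
t 12.3 mach mm [-78.9 -45.4 284.9] rv [ 0.02  0.39 -0.02] F mach [ 0.84 -0.67 -0.27]
```

View pics/s5.png

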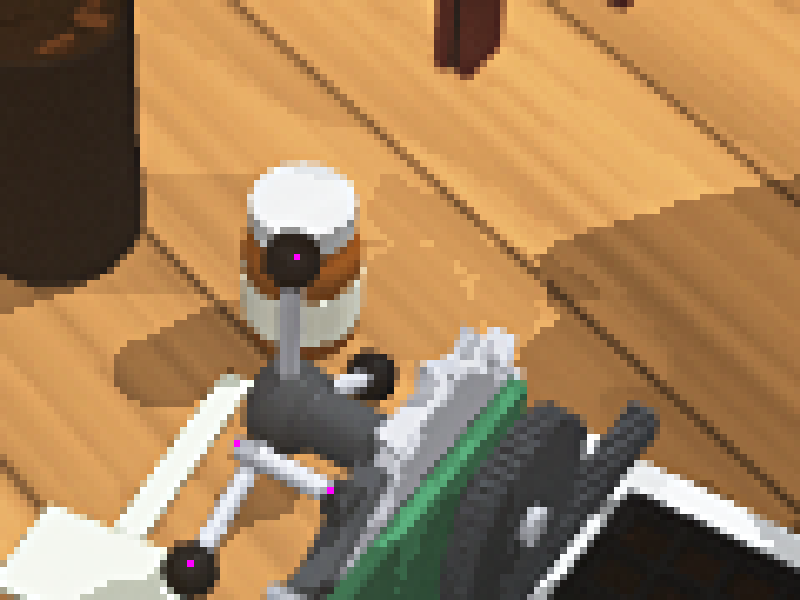

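The pawl is down again, with the pin at its zero marks (238,443) and (330,490), and the wheel is at about 0.38. Now I'll push the knob on until the pawl stops it.

```bash

python3 -m creep '[[[0.2,0.7,0],[0,0,0]],[[0.2,0.7,0],[0,0,0]],[[0,0,0.9],[0,0,0]],[[0,0,0.9],[0,0,0]],[[0,0,0.9],[0,0,0]],[[0,0,0.8],[0,0,0]],[[0.3,0,0.3],[0,0,0]],[[0.3,0,0],[0,0,0]],[[0,0,0],[0,0,0]],[[0,0,0],[0,0,0]]]'; python3 -c "from h import *;where()"
python3 -m creep '[[[0.2,0,0],[0,0,0]],[[0.2,0,0],[0,0,0]],[[0.1,0,0],[0,0,0]],[[0.1,0,0],[0,0,0]],[[0.1,0,0],[0,0,0]],[[0.1,0,0],[0,0,0]],[[0,0,0],[0,0,0]]]'; python3 -c "from h import *;where()"
```

```text
time_s: 13.18
tcp_pos: [0.4622, -0.091, 0.1911]
ee_rot: [[0.936, 0.351, 0.01], [0.351, -0.936, 0.002], [0.01, 0.001, -1.0]]
force: [0.8, -0.7, 0.3]
grip_width: 0.0004
gripper_force: 0.0
t 13.18 mach mm [-48.8 -82.2 191.1] rv [-0.08  0.56 -0.08] F mach [ 0.5  -0.88  0.27]
time_s: 13.77
tcp_pos: [0.479, -0.0834, 0.1905]
ee_rot: [[0.937, 0.35, 0.008], [0.35, -0.937, 0.003], [0.008, 0.0, -1.0]]
force: [0.5, -0.2, 0.7]
grip_width: 0.0002
gripper_force: 0.0
t 13.77 mach mm [-30.4 -81.  190.5] rv [-0.01  0.48 -0.04] F mach [ 0.42 -0.33  0.7 ]
```

```bash

python3 -m creep '[[[0.1,0,0],[0,0,0]],[[0.1,0,0],[0,0,0]],[[0.1,0,0],[0,0,0]],[[0.08,0,0],[0,0,0]],[[0.06,0,0],[0,0,0]],[[0,0,0],[0,0,0]]]'; python3 -c "from h import *;where()"
python3 -m creep '[[[0.06,0,0],[0,0,0]],[[0.06,0,0],[0,0,0]]]'; python3 -c "from h import *;where()"
```

```text
time_s: 14.27
tcp_pos: [0.489, -0.0796, 0.1904]
ee_rot: [[0.937, 0.35, 0.007], [0.35, -0.937, 0.003], [0.008, -0.0, -1.0]]
force: [-1.7, 0.2, 1.6]
grip_width: 0.0005
gripper_force: 1.0
t 14.27 mach mm [-19.7 -80.9 190.4] rv [ 0.02  0.44 -0.04] F mach [-1.5   0.82  1.6 ]
time_s: 14.43
tcp_pos: [0.4915, -0.0786, 0.1905]
ee_rot: [[0.937, 0.35, 0.007], [0.35, -0.937, 0.003], [0.007, -0.0, -1.0]]
force: [-2.8, -0.0, 2.4]
grip_width: 0.0004
gripper_force: 1.5
t 14.43 mach mm [-17.  -80.9 190.5] rv [ 0.01  0.43 -0.03] F mach [-2.63  0.93  2.4 ]
```

```bash

for i in 1 2 3; do python3 -m creep '[[[0.05,0,0],[0,0,0]],[[0.05,0,0],[0,0,0]]]' >/dev/null; python3 -c "from h import *;where()"; done
```

```text
t 14.6 mach mm [-14.9 -80.9 190.4] rv [ 0.02  0.37 -0.05] F mach [-7.64 -0.12  6.48]
t 14.77 mach mm [-14.5 -80.8 190.4] rv [ 0.02  0.12 -0.09] F mach [-15.14  -1.41  11.13]
t 14.93 mach mm [-14.1 -80.8 190.4] rv [ 0.02 -0.11 -0.12] F mach [-22.25  -2.57  17.71]
```

The force rose sharply at x = −15 mm, where it was predicted, so the wheel is snug against the pawl. Backing off and checking.

```bash

python3 -m creep '[[[-0.2,0,0],[0,0,0]],[[-0.5,0,0],[0,0,0]],[[-0.8,0,0],[0,0,0]],[[-0.8,0,-0.8],[0,0,0]],[[0,0,-1],[0,0,0]],[[0,0,-1],[0,0,0]],[[0,0,-1],[0,0,0]],[[-0.5,0,0],[0,0,0]],[[0,0,0],[0,0,0]],[[0,0,0],[0,0,0]],[[0,0,0],[0,0,0]]]'; python3 -c "
from h import *
where()
look('pics/s6.png',.524,0,'scene',(215,110,335,200))"
```

```text
time_s: 15.85
tcp_pos: [0.4318, -0.1005, 0.2838]
ee_rot: [[0.937, 0.35, 0.006], [0.35, -0.937, 0.004], [0.007, -0.001, -1.0]]
force: [-0.6, 0.2, 0.1]
grip_width: 0.0005
gripper_force: 0.0
t 15.85 mach mm [-80.6 -80.5 283.8] rv [ 0.08  0.4  -0.01] F mach [-0.53  0.43  0.11]
```

View pics/s6.png

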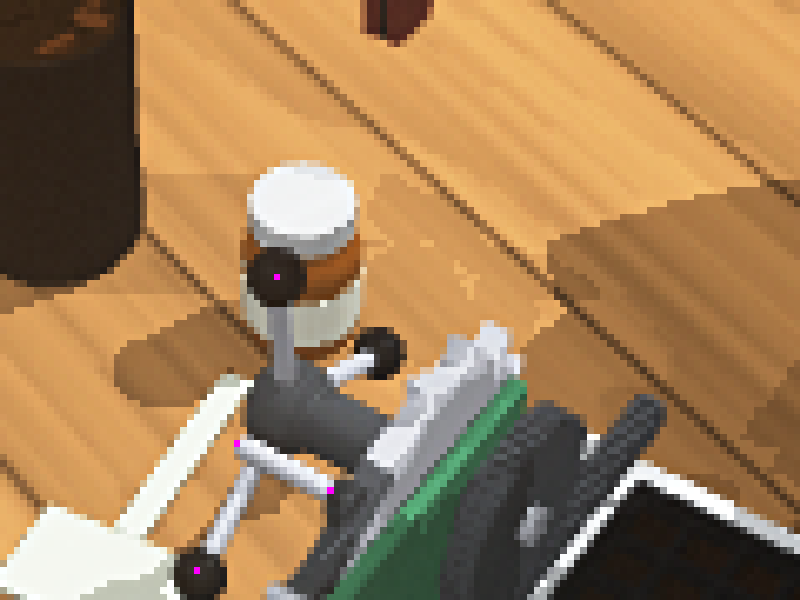

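The knobs at (277,277) and (197,571) lie on the 0.524 marks, the pin is at its down marks, and the arm is clear. Handing in.

```bash
python3 -c "
from cell import bot
print(bot.sign_off())"
```

```text
the job is handed in; nothing more can be done
None
```

I ran the wheel back one notch, with the pawl down in the next notch, the wheel pushed snug against it and the arm clear. I handed the job in at about 16 s, and no verdict came back.

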